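Tip the insulator pan into the tub and close the tub

TASK

Use the lever to tip the pan over until all three ceramic insulators have dropped into the white tub below it, then swing the pan back fully upright. After that take the lid from its sloping rest, set it on the tub and press it down until it sits fully home and level, then let go. Leave the tub standing in its dock and do not disturb the other things on the table.

Things in the scene. Friction and masses are not known exactly. Their poses are not given: they have to be found in the camera images.
- stand: Fixed steel pivot stand: base plate 170 x 330 x 12 mm, two grey uprights 186 mm tall and 28 mm wide. Origin on the table straight under the middle of the pivot; z up. The pan tips towards the stand's +y; the lever is on its -x side (towards the robot). Place and yaw vary. The tub stands between 8 mm high strips on the base plate, its centre 110 mm from the origin along +y.
- pivot (a point): Middle of the pivot axis, 170 mm above the table; the axis runs along the stand's x. Same axes as stand.
- cradle (a joint): Angle of the pan on its pivot, rad: 0 = upright against its stop (start), 2.2 = tipped right over towards the stand's +y, at its other stop. Stiff (about 0.5 N m of friction): it stays where it is left, and moving the handle takes about 4 to 8 N. The insulators roll out between about 1.3 and 2.0 rad.
- pan (a point): Middle of the pan: a steel open-topped box 82 (x) x 92 (y) x 80 mm in a strap frame, turning with cradle. Upright it reaches from the pivot to 92 mm behind it (stand -y), and from 30 mm below to 50 mm above the pivot.
- handle (a point): Middle of the lever's handle: black round bar 18 mm thick, 65 mm long, along the stand's x, 115 mm to the stand's -x of the pivot's middle. Its inner end, 35 mm from here, joins the 12 mm lever arm. At joint value q it stands, from the pivot axis, 120 mm x sin(q-1.1) along the stand's +y and 120 mm x cos(q-1.1) up. It turns with the lever, not on it.
- tub: Loose white open tub, 4 mm walls, 120 (its x) x 145 (its y) x 90 mm tall, standing in the stand's dock, axes along the stand's. Origin at the centre of its underside, 12 mm above the table.
- tub_mouth (a point): Centre of the tub's mouth, level with its rim (90 mm above its underside); the mouth measures 112 (x) x 137 (y) mm inside. A black rubber sealing ring stands 6 mm above the rim; it goes down flush with the rim when pressed with more than about 8 N, and stays down.
- insulator0: White ribbed ceramic antenna insulator, 60 mm long, 26 mm thick, about 65 g; starts in the pan, lying along the pivot axis. Origin at its centre, x along its length.
- insulator1: As insulator0.
- insulator2: As insulator0.
- rest: Fixed plywood rest with a face sloping 35 degrees, facing its -x (towards the robot) and up, with a lip along the low edge that holds the lid. Base 150 x 150 mm, about 115 mm tall. Origin at the centre of its base, on the table. It stands to the left or the right of the stand; place and yaw vary.
- lid_grip (a point): Centre of the grip on the loose lid: a straight bar 16 mm thick (x), 70 mm long (y), 28 mm high in the middle of a white plate 128 (x) x 153 (y) x 4 mm, 100 g in all. z is the lid's normal, out of the grip. The plate's upper face is 14 mm below this point. It starts on the rest, tilted 35 degrees with it, y level. Fully home it is 18 mm above tub_mouth, 24 mm when not pressed.
- lid_foot (a point): Centre of the foot of the rib frame under the lid, 30 mm below lid_grip along the lid's normal. The frame is 12 mm deep and tapered: 105 (x) x 130 (y) mm under the plate, 99 x 124 mm at its foot. It enters the tub's mouth with its long side along the tub's long side; either way round fits.
- handset: Bystander, to be left alone: handheld two-way radio lying down, 55 x 110 x 30 mm plus a 90 mm aerial. Origin at the centre of its underside.
- screwdriver: Bystander, to be left alone: screwdriver lying down, 190 mm long. Origin in its lower side, near the middle.
- can: Bystander, to be left alone: drinks can, 66 mm across, 115 mm tall. Origin at the centre of its underside.
- case: Bystander, to be left alone: soft-edged grey spectacle case, 65 x 160 x 42 mm. Origin at the centre of its underside.
- mug: Bystander, to be left alone: white mug, 82 mm across, 95 mm tall. Origin at the centre of its underside.
- spool: Bystander, to be left alone: small wire spool standing on end, 60 mm across, 58 mm tall. Origin at the centre of its underside.
There are look-alikes about, which are no part of the job. Leave any orange or pink look-alike of the insulator0 alone.

How it is judged:
By the outcome, as a careful person would: the job done as asked, in the order asked, and still so for the second after the job is handed in, with the robot touching nothing.
It also fails if it takes over 72 s, if anything falls off the work surface, if the arm or the gripper's body presses on something with over 40 N, if the wrist force passes 120 N, or if a joint passes its speed limit or range.

ROBOT

A 7-joint arm with a two-finger parallel gripper is mounted at the origin on the work surface. World frame = base frame: x ahead of the robot, y to its left, z up, the work surface at z = 0. Lengths are in m, angles in rad, forces in N, time in s.
With the tool pointing down it reaches from about 0.4 to 0.85 m from the base axis. Payload 10.4 kg.
Tool frame: the origin (TCP) lies on the centre line of the jaws, within the pads' length; the fingertips stand 8 mm ahead of it and the grasp point (between the pads) lies 11 mm behind it; z points along the fingers, y is the direction in which the jaws open and shut (so a half turn about z gives the same grasp; the last joint's range is limited). The gripper opens to 85 mm and grips with 20 to 120 N. Pads are 22 mm wide; open, the fingers measure 114 mm over their backs; the gripper's body (76 mm by 85 mm) begins 54 mm behind the grasp point. The pads swing forward as they close: fully open they stand 13 mm farther back than shut.
Start: joints at [1.088, 0.332, -0.065, 1.46, 0.022, 1.35, -0.088], TCP at [0.277, -0.56, 0.239] pointing down, gripper open.
Joint ranges: [-2.6, 2.6], [-0.5, 2.12], [-1.47, 1.34], [0.16, 2.42], [-1.27, 4.41], [0.06, 2.06], [-2.6, 2.6]. Speed limits (rad/s): [2.22, 2.22, 2.79, 2.79, 3.14, 3.14, 3.14].

INTERFACE

Orientations are given as a unit quaternion [w, x, y, z].
In Python, from bench import bot gives the robot as it stands. Calls block until the motion is done:
- bot.movep(position, orientation): joint-space move of the TCP to a pose.
- bot.move_linear(position, rot=None, feed=0.15, f_stop=None): straight line of the TCP; rot=None keeps the orientation; feed is the mean speed in m/s. With f_stop (N) it stops when the force on the tool has changed by that much, and returns True; else False.
- bot.move_joints(angles): joint-space move.
- bot.let_go() and bot.clamp(): open the fingers fully, or close them until they stop; the grip force is fixed at half the most.
- bot.sleep(seconds).
- bot.solve_ik(position, orientation): joint angles nearest the present ones, or None.
- bot.sense(): the state.
- bot.capture(name): name is "scene" or "side" or "wrist"; returns the picture (384x512x3 uint8, red, green, blue); there is no depth.
- bot.get_calibration(name): a dict with "K" (3x3 intrinsics, pixels), "cam_to_world" (4x4, takes a point from camera to world coordinates); the wrist camera has in their place "T_tool_cam" (4x4, takes a point from camera to tool coordinates, whose origin is the TCP and whose axes are the flange's). Camera axes: x right, y down, z forward; pixel columns grow to the right and rows downward; lengths in m; the calibration is good to about 2 mm. A picture is of the moment at which its call begins: read the wrist's pose just before it. get_calibration takes no time and is no camera call.
A pose or a line that the arm cannot do raises bot.MotionError and nothing moves.
- bot.hand_in(): hands the job in, once; it reports no verdict.
Trained networks look in the newest picture that a camera, given by its name, has taken for a name from the list of things; names that differ only in an ending like _2 or _b are one class to them, and where a whole thing is asked for, a point or a joint stands for the part that bears it (a point fixed in the world has none). Each returns a list of dicts, best first, with "conf" (0 to 1); they miss things now and then, are a little off and sometimes report something else, mostly with a low value. They report only what shows in the picture. A call takes as long as a camera call. They do not tell look-alikes from the thing itself.
- bot.recognise(camera, thing): "extent" ([centre column, centre row, width, height] in pixels, round what is visible of it).
- bot.place_of(camera, thing): "location" ([row, column] in pixels: a listed point, or the origin of a listed thing).
The state is a dict: "time_s": time; "q": joint angles; "qd": joint speeds; "joint_torque": joint torques, N m; "tool_pos": TCP position; "orientation": TCP orientation; "force": force on the tool from outside, world axes, zero at the start; "ft_torque": the same for the moment, N m; "opening": finger opening in m.
Only numpy, scipy, OpenCV 4.12 (cv2) and the standard library are available. Lean on these libraries where they do the work, as an engineer would, in place of code of your own. Each camera call takes 0.05 s, during which the arm holds its last target.

## Working session

There is one attempt and no reset: what is moved stays moved. The work goes in short steps, each a Python script; the robot and the scene stay as the last script left them, time stands still between calls to the robot, and variables do not carry over. Pictures are saved under pics/ and viewed, and the job is handed in when it is done.

```bash
ls; mkdir -p pics; python3 - <<'E'
from bench import bot
import cv2,numpy as np
s=bot.sense();print(s['time_s'],s['tool_pos'],s['orientation'],s['opening'])
for c in ["scene","side","wrist"]:
    im=bot.capture(c);cv2.imwrite(f"pics/a_{c}.png",im[:,:,::-1])
    k=bot.get_calibration(c);print(c,{a:np.round(b,4).tolist() for a,b in k.items()})
    if c!="wrist":
        for t in ["stand","pivot","pan","handle","tub","tub_mouth","rest","lid_grip","lid_foot","insulator0","can","mug"]:
            r=bot.place_of(c,t);print(t,[(np.round(x['location'],1).tolist(),round(x['conf'],2)) for x in r[:4]])
print(bot.sense()['time_s'])
E
```

```text
pics
0.0 [ 0.27720912 -0.55973751  0.23850083] [-7.12981275e-04  9.73678785e-01  2.27923396e-01 -1.99855383e-04] 0.08519506783711864
scene {'K': [[464.6359, 0.0, 267.011], [0.0, 464.6359, 196.4954], [0.0, 0.0, 1.0]], 'cam_to_world': [[0.6356, 0.6568, -0.4058, 1.0955], [0.772, -0.5396, 0.3358, -0.4107], [0.0016, -0.5267, -0.85, 1.2201], [0.0, 0.0, 0.0, 1.0]]}
stand [([235.8, 262.1], 0.79), ([204.1, 285.5], 0.72), ([218.4, 249.7], 0.35)]
pivot [([206.8, 259.2], 0.66)]
pan [([217.7, 251.9], 0.89)]
handle [([201.6, 200.4], 0.93), ([218.4, 249.6], 0.7), ([146.3, 273.5], 0.41)]
tub [([208.7, 285.3], 0.67)]
tub_mouth [([193.9, 286.4], 0.73)]
rest [([140.9, 328.6], 0.82)]
lid_grip [([117.2, 328.5], 0.64)]
lid_foot [([126.4, 333.5], 0.57)]
insulator0 [([219.2, 249.7], 0.64), ([259.0, 334.4], 0.63), ([205.5, 286.2], 0.56), ([211.4, 258.7], 0.52)]
can [([178.7, 384.8], 0.65)]
mug [([218.1, 356.3], 0.73)]
side {'K': [[482.4504, 0.0, 255.8939], [0.0, 482.4504, 195.9448], [0.0, 0.0, 1.0]], 'cam_to_world': [[-0.9837, -0.0943, 0.153, 0.352], [-0.1782, 0.6233, -0.7614, 1.1121], [-0.0236, -0.7763, -0.6299, 1.0915], [0.0, 0.0, 0.0, 1.0]]}
stand []
pivot [([189.8, 244.1], 0.61)]
pan [([177.6, 242.3], 0.97)]
handle [([154.8, 281.5], 0.79), ([169.9, 236.5], 0.6)]
tub [([250.8, 247.5], 0.86), ([294.5, 305.6], 0.35)]
tub_mouth [([228.5, 246.9], 0.76)]
rest [([338.8, 264.3], 0.74)]
lid_grip [([313.8, 273.5], 0.71)]
lid_foot [([322.5, 269.8], 0.63)]
insulator0 [([201.7, 313.6], 0.64), ([246.2, 182.6], 0.58), ([219.4, 190.6], 0.55)]
can [([335.3, 179.9], 0.73)]
mug [([281.6, 186.8], 0.97), ([158.5, 278.0], 0.39)]
wrist {'K': [[280.4688, 0.0, 255.95], [0.0, 280.4688, 191.3664], [0.0, 0.0, 1.0]], 'T_tool_cam': [[0.0, -0.9608, -0.2774, 0.0704], [1.0, -0.0002, 0.0006, -0.0013], [-0.0006, -0.2774, 0.9608, -0.1339], [0.0, 0.0, 0.0, 1.0]]}
1.35
```

View pics/a_scene.png

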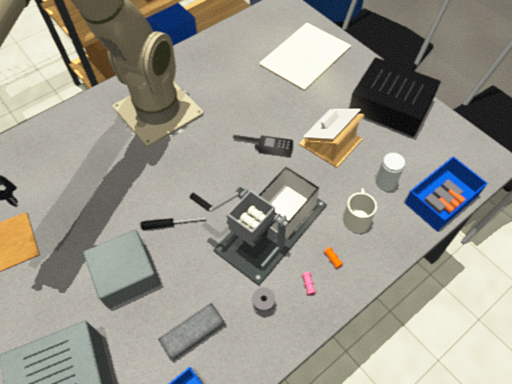

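View pics/a_side.png

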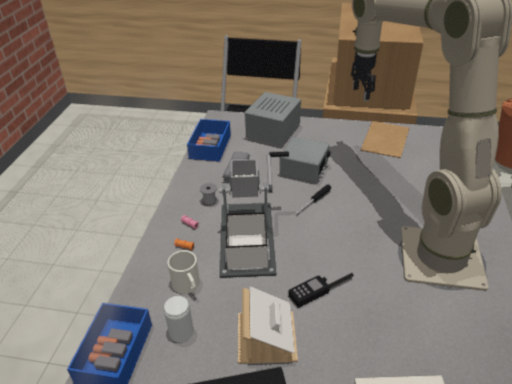

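```bash
cat > h.py <<'E'
import numpy as np,cv2
from bench import bot
from scipy.spatial.transform import Rotation as R
def P(c):
    k=bot.get_calibration(c);T=np.linalg.inv(k['cam_to_world']);return np.array(k['K'])@T[:3],k
def tri(a,b):  # a,b = (row,col) scene, side
    p1,_=P('scene');p2,_=P('side')
    X=cv2.triangulatePoints(p1,p2,np.array([[a[1]],[a[0]]],float),np.array([[b[1]],[b[0]]],float))[:,0];return X[:3]/X[3]
def proj(c,X):
    p,_=P(c);x=p@np.append(X,1);return x[:2]/x[2]
def atz(c,rc,z):
    k=bot.get_calibration(c);d=np.linalg.inv(k['K'])@[rc[1],rc[0],1];T=np.array(k['cam_to_world'])
    d=T[:3,:3]@d;o=T[:3,3];return o+d*(z-o[2])/d[2]
E
python3 - <<'E'
from h import *
for n,a,b in [("pivot",[206.8,259.2],[189.8,244.1]),("pan",[217.7,251.9],[177.6,242.3]),("handle",[201.6,200.4],[154.8,281.5]),("tub",[208.7,285.3],[250.8,247.5]),("mouth",[193.9,286.4],[228.5,246.9]),("rest",[140.9,328.6],[338.8,264.3]),("grip",[117.2,328.5],[313.8,273.5]),("foot",[126.4,333.5],[322.5,269.8]),("can",[178.7,384.8],[335.3,179.9]),("mug",[218.1,356.3],[281.6,186.8])]:
    X=tri(a,b);print(n,X.round(3),(proj('scene',X)-np.array(a)[::-1]).round(1),(proj('side',X)-np.array(b)[::-1]).round(1))
E
```

```text
pivot [ 0.612 -0.03   0.17 ] [2.1 1.2] [ 1.8 -0.7]
pan [ 0.629 -0.071  0.184] [1.1 0.6] [ 0.8 -0.3]
handle [ 0.521 -0.155  0.221] [-0.8 -0.5] [-0.6  0.3]
tub [0.59  0.081 0.015] [0.4 0.2] [ 0.4 -0.1]
mouth [0.591 0.077 0.106] [-0.2 -0.1] [-0.2  0.1]
rest [ 0.483  0.372 -0.001] [2.2 1.1] [ 2.7 -0.9]
grip [0.462 0.369 0.104] [1.1 0.6] [ 1.3 -0.5]
foot [0.476 0.376 0.071] [-0.6 -0.3] [-0.8  0.3]
can [0.706 0.402 0.004] [1.9 0.7] [ 2.2 -0.4]
mug [0.745 0.226 0.008] [0. 0.] [ 0. -0.]
```

The scene shows the stand at about (265,215), with three white insulators in the pan at (250,215) and the tub behind it at (290,195). The handle is at (200,201), and the lid sits on its rest at (330,128). The orange piece at (333,258), the pink one at (308,283) and the ones in the blue bin are look-alikes outside the pan. Next I'll refine the poses with a fit.

```bash
cat >> h.py <<'E'
def stand_pts(p):
    x,y,w=p;c,s=np.cos(w),np.sin(w)
    f=lambda a,b,z:np.array([x+c*a-s*b,y+s*a+c*b,z])
    return {'pivot':f(0,0,.17),'pan':f(0,-.046,.18),'handle':f(-.115,.12*np.sin(-1.1),.17+.12*np.cos(1.1)),'tub':f(0,.11,.012),'tub_mouth':f(0,.11,.102)}
def rest_pts(p): # lid_grip x,y,z,yaw
    n=np.array([-np.sin(np.radians(35))*np.cos(p[3]),-np.sin(np.radians(35))*np.sin(p[3]),np.cos(np.radians(35))])
    return {'lid_grip':np.array(p[:3]),'lid_foot':np.array(p[:3])-.03*n}
E
python3 - <<'E'
from h import *
from scipy.optimize import least_squares
S={'pivot':([206.8,259.2],[189.8,244.1]),'pan':([217.7,251.9],[177.6,242.3]),'handle':([201.6,200.4],[154.8,281.5]),'tub':([208.7,285.3],[250.8,247.5]),'tub_mouth':([193.9,286.4],[228.5,246.9])}
def res(p):
    o=[]
    for k,X in stand_pts(p).items():
        for c,m in zip(('scene','side'),S[k]): o+=list(proj(c,X)-np.array(m)[::-1])
    return np.array(o)
r=least_squares(res,[.61,-.03,.19],loss='soft_l1');print(r.x,np.degrees(r.x[2]),r.fun.round(1))
for c in('scene','side'):
    im=cv2.imread(f'pics/a_{c}.png')
    x,y,w=r.x
    f=lambda a,b,z:np.array([x+np.cos(w)*a-np.sin(w)*b,y+np.sin(w)*a+np.cos(w)*b,z])
    big=cv2.resize(im,None,fx=4,fy=4,interpolation=cv2.INTER_CUBIC)
    # base plate unknown centre; draw tub bottom/rim, handle bar
    def line(P,col):
        q=np.array([(proj(c,X)+.5)*4 for X in P]).astype(int);cv2.polylines(big,[q],False,col,1)
    for z in(.012,.102):line([f(a,.11+b,z) for a,b in[(-.06,-.0725),(.06,-.0725),(.06,.0725),(-.06,.0725),(-.06,-.0725)]],(0,0,255))
    line([f(-.0825,-.107,.2244),f(-.1475,-.107,.2244)],(0,255,0))
    line([f(a,b,.22) for a,b in[(-.041,-.092),(.041,-.092),(.041,0),(-.041,0),(-.041,-.092)]],(255,0,0))
    u=proj(c,f(-.02,.03,.12))*4;x0=int(max(0,min(u[0]-350,big.shape[1]-700)));y0=int(max(0,u[1]-280));cv2.imwrite(f'pics/b_{c}.png',big[y0:y0+580,x0:x0+700])
def lid(c,z):pass
E
```

```text
[ 0.61378383 -0.0271442   0.21758747] 12.466843821048307 [ 3.3  1.   1.2 -0.1 -0.6  0.4  2.5  0.5 -0.6 -0.2 -1.6 -0.8  0.3  0.9
  0.4  0.5  0.3 -0.2 -0.   1.7]
```

View pics/b_scene.png

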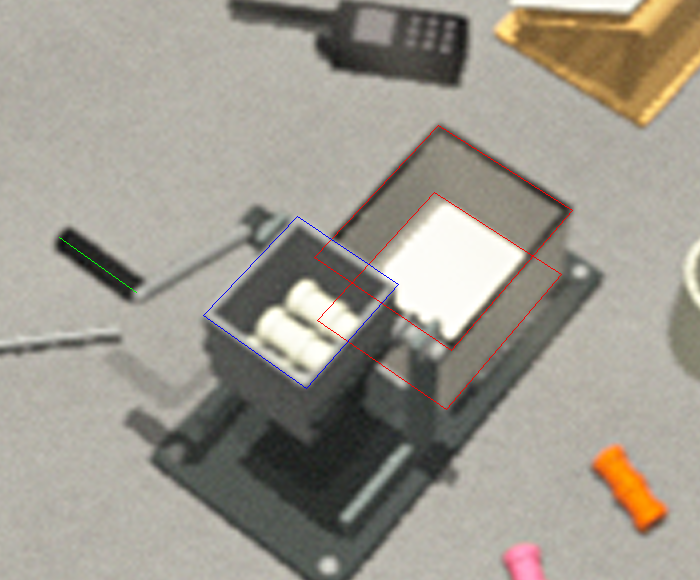

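View pics/b_side.png

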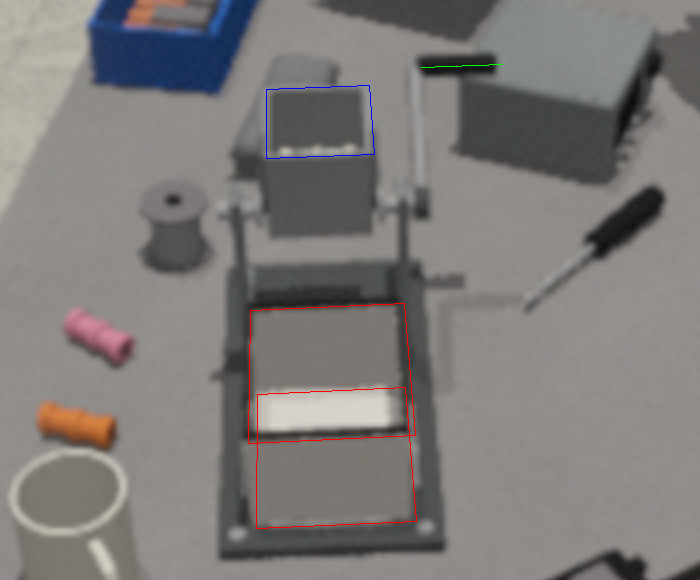

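The stand fit matches both overlays to about 2 mm. Three white insulators are in the pan, and the green line lies on the black handle. Next, the lid.

```bash
cat > lid.py <<'E'
from h import *
def lidframe(p):
    w=p[3];a=np.radians(35);xh=np.array([np.cos(w),np.sin(w),0]);z=np.array([0,0,1.])
    n=-np.sin(a)*xh+np.cos(a)*z; lx=np.cos(a)*xh+np.sin(a)*z; ly=np.cross(n,lx); return np.c_[lx,ly,n]
def draw(p,tag):
    Rm=lidframe(p)
    for c in('scene','side'):
        im=cv2.imread(f'pics/a_{c}.png');big=cv2.resize(im,None,fx=6,fy=6,interpolation=cv2.INTER_CUBIC)
        def line(P,col):
            q=np.array([(proj(c,np.array(p[:3])+Rm@np.array(X))+.5)*6 for X in P]).astype(int);cv2.polylines(big,[q],False,col,1)
        line([(-.064,-.0765,-.014),(.064,-.0765,-.014),(.064,.0765,-.014),(-.064,.0765,-.014),(-.064,-.0765,-.014)],(0,0,255))
        line([(-.008,-.035,.014),(.008,-.035,.014),(.008,.035,.014),(-.008,.035,.014),(-.008,-.035,.014)],(0,160,0))
        u=proj(c,np.array(p[:3]))*6;x0=int(u[0]-300);y0=int(min(u[1]-250,384*6-500));cv2.imwrite(f'pics/{tag}_{c}.png',big[y0:y0+500,x0:x0+600])
E
python3 - <<'E'
from lid import *
draw([.462,.369,.104,.27],'c')
E
```

```text
(no output)
```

View pics/c_scene.png

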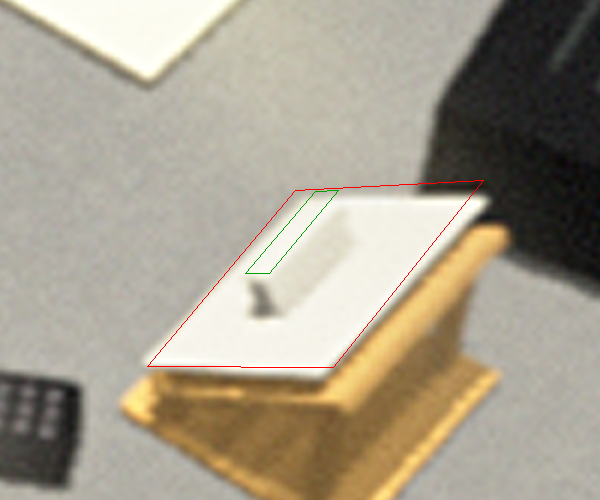

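View pics/c_side.png

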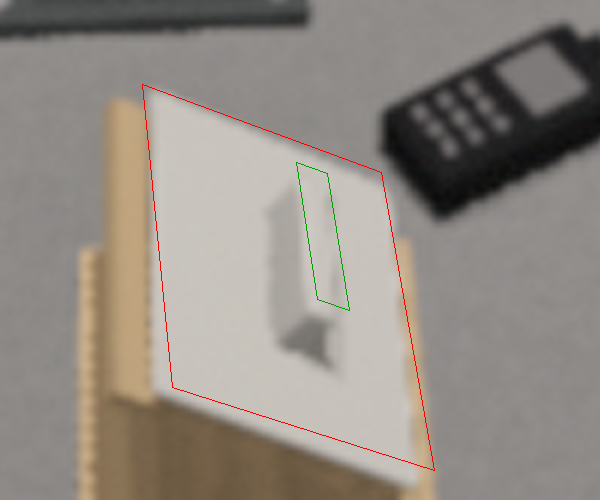

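```bash
python3 - <<'E'
from lid import *
from scipy.optimize import least_squares
p0=[.462,.369,.104,.27]
pk={'scene':[(150,366),(328,374),(487,200),(297,191)],'side':[(148,90),(388,185),(415,480),(155,388)]}
C=np.array([(-.064,-.0765,-.014),(.064,-.0765,-.014),(.064,.0765,-.014),(-.064,.0765,-.014)])
m={}
for c in pk:
    u=proj(c,np.array(p0[:3]))*6;x0=int(u[0]-300);y0=int(min(u[1]-250,384*6-500))
    Q=[(np.array(a)+[x0,y0])/6-.5 for a in pk[c]]
    R0=lidframe(p0);pr=[proj(c,np.array(p0[:3])+R0@X) for X in C]
    m[c]=[min(Q,key=lambda q:np.linalg.norm(q-x)) for x in pr]
def res(p):
    Rm=lidframe(p);return np.concatenate([proj(c,np.array(p[:3])+Rm@X)-q for c in m for X,q in zip(C,m[c])])
r=least_squares(res,p0,loss='soft_l1');print(r.x.round(4),np.degrees(r.x[3]),r.fun.round(1));draw(r.x,'d')
E
```

```text
[0.4641 0.3698 0.0996 0.216 ] 12.375570863659062 [-0.6  0.1 -0.3  0.1  0.4 -0.8  1.6  1.3 -0.4 -0.2 -0.2 -0.7  0.3  0.1
  0.7  0.7]
```

View pics/d_scene.png

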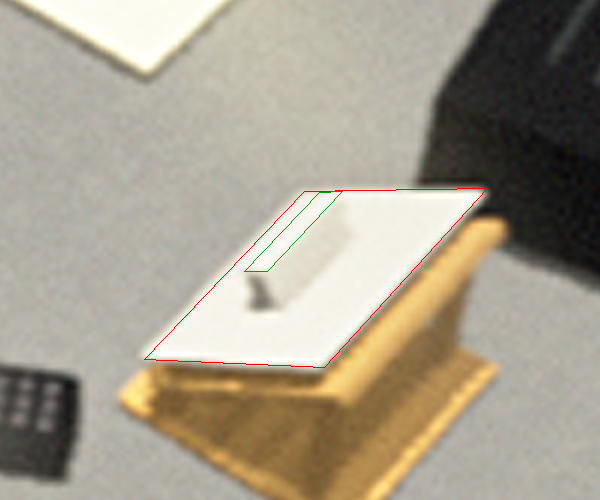

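View pics/d_side.png

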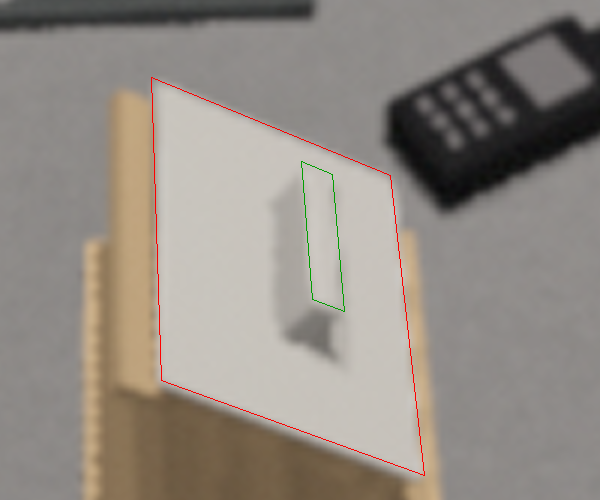

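The lid outline now fits in both views (yaw about 12°). Next I'll check that the lever arc is reachable.

```bash
cat >> h.py <<'E'
ST=np.array([.6138,-.0271,.2150])
def spt(a,b,z,st=None):
    x,y,w=ST if st is None else st;return np.array([x+np.cos(w)*a-np.sin(w)*b,y+np.sin(w)*a+np.cos(w)*b,z])
def tool(xd,zd):  # quaternion from tool x and tool z directions
    zd=zd/np.linalg.norm(zd);xd=xd-zd*(xd@zd);xd/=np.linalg.norm(xd)
    q=R.from_matrix(np.c_[xd,np.cross(zd,xd),zd]).as_quat();return np.array([q[3],q[0],q[1],q[2]])
def lev(q,k,sg=1,a=-.118,off=0.,st=None):
    # handle pose: tool z tilted by phi=k*(q-1.1) from down; grasp point at handle -> TCP 11mm ahead (less off = backed away)
    w=(ST if st is None else st)[2];X=np.array([np.cos(w),np.sin(w),0]);Y=np.array([-np.sin(w),np.cos(w),0]);Z=np.array([0,0,1.])
    phi=k*(q-1.1);zd=-(np.sin(phi)*Y+np.cos(phi)*Z)
    h=spt(a,.12*np.sin(q-1.1),.17+.12*np.cos(q-1.1),st)
    return h+zd*(.008-off),tool(sg*X,zd)
E
python3 - <<'E'
from h import *
s=bot.sense();print(R.from_quat(np.roll(s['orientation'],-1)).as_matrix().round(2))
for sg in(1,-1):
  for k in(0,.3,.5,.7,.85,1):
    o=[]
    for q in np.linspace(0,2.2,7):
        j=bot.solve_ik(*lev(q,k,sg));o.append(None if j is None else np.round(j,2).tolist())
    print(sg,k,[x is not None for x in o]); 
    if k in(.5,1): print(*o,sep='\n')
print(bot.sense()['time_s'])
E
```

```text
[[ 0.9   0.44  0.  ]
 [ 0.44 -0.9  -0.  ]
 [ 0.    0.   -1.  ]]
1 0 [True, True, True, True, True, True, True]
1 0.3 [True, True, True, True, True, True, True]
1 0.5 [True, True, True, True, True, True, True]
[0.65, 0.43, -0.26, 1.48, -0.34, 1.57, -0.9]
[0.59, 0.28, -0.29, 1.55, -0.24, 1.51, -1.02]
[0.54, 0.16, -0.38, 1.62, -0.11, 1.44, -1.17]
[0.54, 0.07, -0.54, 1.69, 0.04, 1.39, -1.37]
[0.62, 0.04, -0.83, 1.75, 0.22, 1.36, -1.61]
[0.73, 0.13, -1.17, 1.8, 0.48, 1.4, -1.91]
[0.66, 0.46, -1.44, 1.85, 0.88, 1.64, -2.33]
1 0.7 [True, True, True, True, True, True, True]
1 0.85 [True, True, True, True, True, True, True]
1 1 [True, True, True, True, True, True, True]
[0.73, 0.73, -0.23, 1.32, -0.63, 1.89, -0.81]
[0.66, 0.46, -0.25, 1.44, -0.47, 1.71, -0.89]
[0.56, 0.23, -0.32, 1.57, -0.26, 1.52, -1.07]
[0.54, 0.07, -0.54, 1.69, 0.04, 1.39, -1.37]
[0.72, 0.07, -1.06, 1.78, 0.43, 1.4, -1.79]
[-0.91, 0.1, 0.33, 1.9, 0.65, 1.47, -2.11]
[-1.06, 0.35, 0.34, 1.93, 0.79, 1.58, -2.36]
-1 0 [True, True, True, True, True, True, True]
-1 0.3 [True, True, True, True, True, True, True]
-1 0.5 [True, True, True, True, True, True, True]
[0.9, 0.49, -0.6, 1.47, -0.2, 1.55, 2.13]
[0.85, 0.33, -0.62, 1.54, -0.14, 1.5, 2.05]
[0.77, 0.19, -0.64, 1.61, -0.06, 1.44, 1.93]
[0.66, 0.08, -0.68, 1.68, 0.05, 1.39, 1.76]
[0.58, 0.04, -0.78, 1.75, 0.22, 1.36, 1.54]
[0.46, 0.08, -0.88, 1.81, 0.43, 1.38, 1.26]
[0.33, 0.2, -0.96, 1.86, 0.67, 1.46, 0.97]
-1 0.7 [True, True, True, True, True, True, True]
-1 0.85 [True, True, True, True, True, True, True]
-1 1 [True, True, True, True, True, True, True]
[0.94, 0.79, -0.57, 1.3, -0.47, 1.83, 2.2]
[0.9, 0.52, -0.58, 1.43, -0.34, 1.67, 2.14]
[0.82, 0.27, -0.63, 1.56, -0.18, 1.51, 2.01]
[0.66, 0.08, -0.68, 1.68, 0.05, 1.39, 1.76]
[0.48, 0.04, -0.8, 1.78, 0.4, 1.38, 1.37]
[0.21, 0.2, -0.88, 1.85, 0.79, 1.58, 0.93]
[0.01, 0.53, -0.94, 1.87, 1.11, 1.94, 0.57]
1.35
```

```bash
python3 - <<'E'
from h import *
for rc in[(268,120),(232,138),(290,157),(306,105),(250,85),(240,90)]: print(rc,atz('scene',rc,.09).round(3), atz('scene',rc,0).round(3))
for k in(.8,1):
  p,o=lev(0,k,-1);z=R.from_quat(np.roll(o,-1)).as_matrix()[:,2]
  print([ (p-z*d).round(3).tolist() for d in(0,.1,.2,.3)])
try:
  p,o=lev(0,.85,-1,off=.13);bot.movep(p,o)
  s=bot.sense();print(s['time_s'],s['tool_pos'],s['q'].round(2));im=bot.capture('wrist');cv2.imwrite('pics/e_wrist.png',im[:,:,::-1]);np.save('e.npy',np.r_[s['tool_pos'],s['orientation']])
  print(bot.place_of('wrist','handle'))
except bot.MotionError as e: print(e)
E
```

```text
(268, 120) [ 0.482 -0.4    0.09 ] [ 0.433 -0.399  0.   ]
(232, 138) [ 0.421 -0.309  0.09 ] [ 0.367 -0.301  0.   ]
(290, 157) [ 0.594 -0.358  0.09 ] [ 0.555 -0.354  0.   ]
(306, 105) [ 0.548 -0.481  0.09 ] [ 0.504 -0.486  0.   ]
(250, 85) [ 0.377 -0.446  0.09 ] [ 0.32  -0.449  0.   ]
(240, 90) [ 0.359 -0.422  0.09 ] [ 0.301 -0.423  0.   ]
[[0.52, -0.151, 0.219], [0.536, -0.226, 0.283], [0.553, -0.301, 0.347], [0.569, -0.377, 0.41]]
[[0.52, -0.15, 0.221], [0.539, -0.237, 0.266], [0.558, -0.324, 0.312], [0.577, -0.411, 0.357]]
3.25 [ 0.54213467 -0.25304504  0.29685938] [ 0.94  0.82 -0.58  0.97 -0.35  2.02  2.11]
[{'location': [190.7, 259.2], 'conf': 0.56}, {'location': [68.8, 99.0], 'conf': 0.21}]
```

View pics/e_wrist.png

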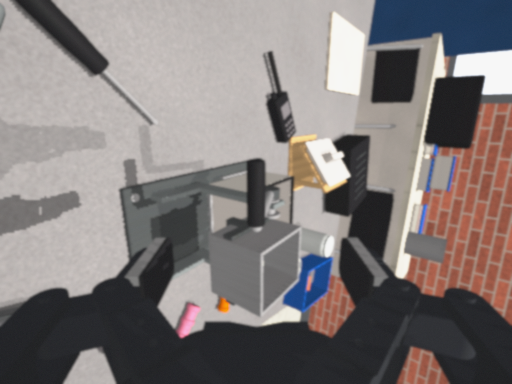

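```bash
python3 - <<'E'
from h import *
e=np.load('e.npy');T=np.eye(4);T[:3,:3]=R.from_quat(np.roll(e[3:],-1)).as_matrix();T[:3,3]=e[:3]
k=bot.get_calibration('wrist');M=np.linalg.inv(T@np.array(k['T_tool_cam']))
def wp(X):
    x=np.array(k['K'])@(M[:3,:3]@X+M[:3,3]);return x[:2]/x[2]
for a in(-.0825,-.115,-.1475):print(a,wp(spt(a,.12*np.sin(-1.1),.17+.12*np.cos(1.1))).round(1))
for d in(-.005,.005):print(wp(spt(-.115,.12*np.sin(-1.1)+d,.2244)).round(1),wp(spt(-.115,.12*np.sin(-1.1),.2244+d)).round(1))
im=cv2.imread('pics/e_wrist.png')
for a in(-.0825,-.1475):
    u=wp(spt(a,.12*np.sin(-1.1),.2244))+.5
im=cv2.resize(im[130:270,180:340],None,fx=4,fy=4,interpolation=cv2.INTER_CUBIC)
q=[tuple(((wp(spt(a,.12*np.sin(-1.1),.2244))+.5-[180,130])*4).astype(int)) for a in(-.0825,-.1475)]
cv2.line(im,tuple(map(int,q[0])),tuple(map(int,q[1])),(0,255,0),1);cv2.imwrite('pics/f.png',im)
E
```

```text
-0.0825 [256.1 223.4]
-0.115 [256.1 191.6]
-0.1475 [256.1 157.6]
[252.9 192.8] [251.9 190.7]
[259.2 190.4] [260.4 192.5]
```

View pics/f.png

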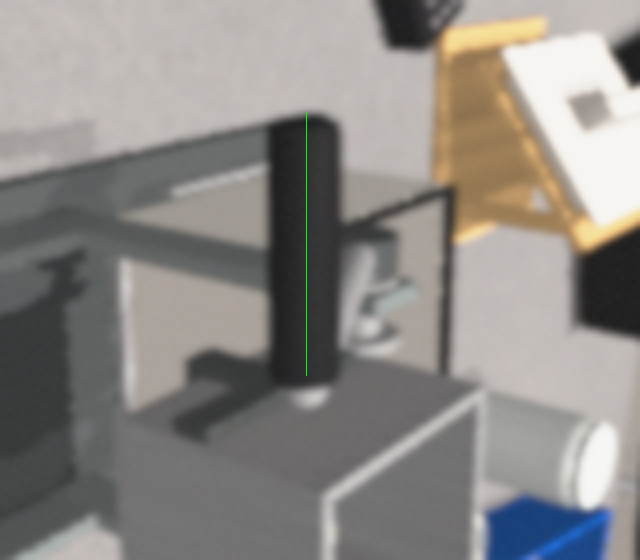

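The handle bar lies under the predicted line, its axis at column about 256 in the wrist view. I'll approach it, grip and swing.

```bash
python3 - <<'E'
from h import *
K=.85
p,o=lev(0,K,-1)
print(bot.move_linear(p,feed=.15,f_stop=15))
bot.clamp();s=bot.sense();print(s['time_s'],s['opening'],s['force'].round(1))
try:
  for q in np.arange(.2,2.21,.2):
    p,o=lev(min(q,2.18),K,-1)
    st=bot.move_linear(p,rot=o,feed=.12,f_stop=45);s=bot.sense();print(round(q,2),st,s['time_s'],s['force'].round(1),s['ft_torque'].round(2),np.linalg.norm(s['tool_pos']-p).round(4))
    if st:break
except bot.MotionError as e: print('ERR',e)
s=bot.sense();print(s['time_s'],s['q'].round(2),s['opening'])
for c in('scene','side'):cv2.imwrite(f'pics/g_{c}.png',bot.capture(c)[:,:,::-1])
E
```

```text
False
5.0083 0.016074142238440173 [ 0.4 -2.2 -0. ]
0.2 False 5.35 [ 0.2 -2.1  5.2] [-0.3   0.16 -0.3 ] 0.0018
0.4 False 5.6917 [ 0.2 -3.3  6.8] [-0.42  0.07 -0.02] 0.001
0.6 False 6.0333 [-0.8 -2.6  9.9] [ 0.13  0.4  -0.09] 0.0012
0.8 False 6.375 [-2.5 -2.4 11.9] [-0.02  0.59  0.06] 0.0013
1.0 False 6.7167 [-4.5 -0.4 12.6] [0.13 0.78 0.01] 0.0017
1.2 False 7.0583 [-5.   2.9 14.3] [ 0.32  0.91 -0.13] 0.002
1.4 False 7.4 [-4.9  5.4 15.5] [ 0.63  0.89 -0.34] 0.002
1.6 False 7.7417 [-3.4  9.1 14.7] [ 0.73  0.54 -0.3 ] 0.0023
1.8 False 8.0833 [0.6 9.6 5.5] [ 1.94 -0.27  0.3 ] 0.003
2.0 False 8.425 [ 4.7 10.5  5.3] [ 1.34 -0.85  0.73] 0.003
2.2 False 8.7417 [5.5 9.8 7.7] [ 0.39 -1.11  1.22] 0.0016
8.7417 [ 0.06  0.39 -0.9   1.87  0.96  1.75  0.7 ] 0.015776365645305098
```

View pics/g_scene.png

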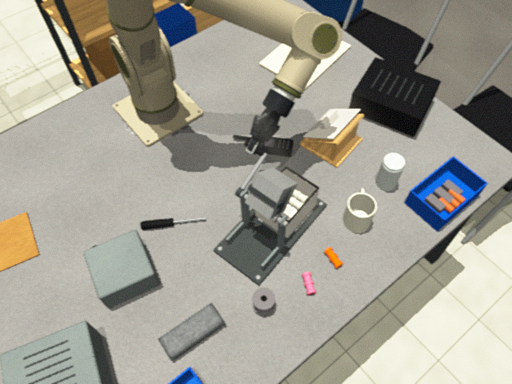

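View pics/g_side.png

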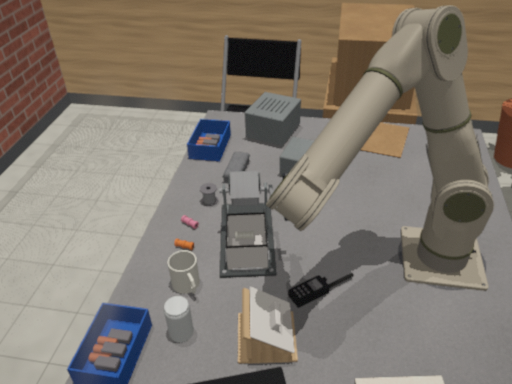

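The pan is tipped over. I'll count the insulators in an enlarged crop.

```bash
python3 - <<'E'
from h import *
bot.sleep(.6)
for c in('scene','side'):cv2.imwrite(f'pics/g2_{c}.png',bot.capture(c)[:,:,::-1])
a=cv2.imread('pics/g2_scene.png')[155:255,230:330];b=cv2.imread('pics/g2_side.png')[165:285,200:295]
f=lambda i:cv2.resize(i,(390,500),interpolation=cv2.INTER_CUBIC)
cv2.imwrite('pics/h.png',np.hstack([f(a),f(b)]))
print([(np.round(x['location'],0),x['conf']) for x in bot.place_of('scene','insulator0')])
E
```

```text
[(array([257., 336.]), 0.56), (array([282., 306.]), 0.48), (array([196., 297.]), 0.43), (array([206., 259.]), 0.38)]
```

View pics/h.png

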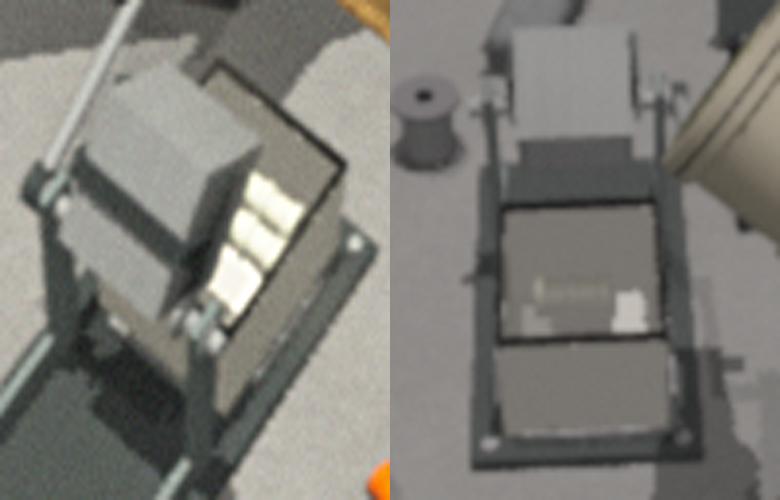

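```bash
python3 - <<'E'
from h import *
K=.85
try:
  for q in [2.0,1.8,1.6,1.4,1.2,1.0,.8,.6,.4,.2,.08]:
    p,o=lev(q,K,-1)
    st=bot.move_linear(p,rot=o,feed=.12,f_stop=50);s=bot.sense();print(round(q,2),st,s['time_s'],s['force'].round(1),np.linalg.norm(s['tool_pos']-p).round(4))
    if st:break
  p,o=lev(-.06,K,-1)
  st=bot.move_linear(p,rot=o,feed=.03,f_stop=20);s=bot.sense();print(st,s['time_s'],s['force'].round(1),s['tool_pos'],p)
  # measured q from tool
except bot.MotionError as e: print('ERR',e)
s=bot.sense();M=R.from_quat(np.roll(s['orientation'],-1)).as_matrix();h=s['tool_pos']-M[:,2]*.008
c=spt(-.118,0,.17);Y=np.array([-np.sin(ST[2]),np.cos(ST[2]),0]);d=h-c;print('q est',np.arctan2(d@Y,d[2])+1.1,np.hypot(d@Y,d[2]))
for c in('scene','side'):cv2.imwrite(f'pics/i_{c}.png',bot.capture(c)[:,:,::-1])
a=cv2.imread('pics/i_scene.png')[155:255,215:330];b=cv2.imread('pics/i_side.png')[145:285,200:295]
f=lambda i:cv2.resize(i,(390,500),interpolation=cv2.INTER_CUBIC)
cv2.imwrite('pics/i.png',np.hstack([f(a),f(b)]))
E
```

```text
2.0 False 9.9083 [4.7 5.2 7.2] 0.0013
1.8 False 10.25 [4.4 5.  5.7] 0.0012
1.6 False 10.5917 [ 7.5 -0.6  2.4] 0.0023
1.4 False 10.9333 [-3.3  3.3 12.7] 0.0012
1.2 False 11.275 [-1.2 -3.7 11.2] 0.0026
1.0 False 11.6167 [-2.7 -4.1 13.4] 0.0023
0.8 False 11.9583 [-3.2 -8.6 16.1] 0.0034
0.6 False 12.3 [ 3.3 -9.3  3.3] 0.0045
0.4 False 12.6417 [ 3.4 -7.2  3.2] 0.0038
0.2 False 12.9833 [-2.8 -8.  -0.6] 0.0052
0.08 False 13.25 [-3.2 -6.  -1.7] 0.0049
True 13.65 [ 0.9 -0.   8.5] [ 0.51770517 -0.15007475  0.21846535] [ 0.52056534 -0.15324138  0.21350451]
q est -0.00712405384121384 0.11870371668212693
```

View pics/i.png

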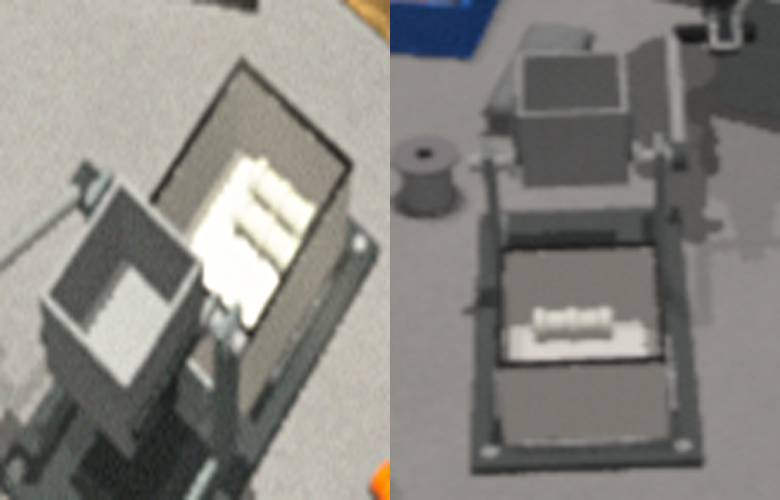

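```bash
python3 - <<'E'
from h import *
from lid import lidframe
bot.let_go();s=bot.sense();print(s['time_s'],s['force'].round(1))
p,o=lev(0,.85,-1,off=.13);print(bot.move_linear(p,feed=.25,f_stop=25))
LP=[.464,.3698,.0993,.216];F=lidframe(LP);g=np.array(LP[:3])
Y=np.array([-np.sin(ST[2]),np.cos(ST[2]),0]);down=np.array([0,0,-1.])
for sg in(1,-1):
    for nm,(pp,oo) in {'lid':(g+F[:,2]*.002,tool(sg*F[:,1],-F[:,2])),'lidoff':(g+F[:,2]*.13,tool(sg*F[:,1],-F[:,2])),'tubhi':(spt(0,.11,.30),tool(sg*Y,down)),'tub':(spt(0,.11,.12),tool(sg*Y,down))}.items():
        j=bot.solve_ik(pp,oo);print(sg,nm,None if j is None else np.round(j,2))
print(bot.sense()['q'].round(2),bot.sense()['time_s'])
E
```

```text
14.425 [-0.1 -0.3 -0. ]
False
1 lid [-2.09  0.3   1.23  2.21  0.29  0.37 -0.97]
1 lidoff [ 0.2  -0.24 -1.16  2.14  0.32  0.67 -1.  ]
1 tubhi [ 0.49  0.37 -0.92  1.41  0.3   1.5  -0.2 ]
1 tub [ 0.33  0.45 -0.68  1.65  0.3   1.15 -0.21]
-1 lid [-0.35  0.19 -0.66  2.13  1.02  0.63  1.6 ]
-1 lidoff [ 0.51 -0.48 -1.32  2.14 -0.15  0.63  2.56]
-1 tubhi None
-1 tub [ 0.74  0.84 -1.4   1.63  0.84  1.4   2.59]
[ 0.95  0.84 -0.61  0.96 -0.34  2.02  2.1 ] 15.0917
```

```bash
python3 - <<'E'
from h import *
Y=np.array([-np.sin(ST[2]),np.cos(ST[2]),0]);down=np.array([0,0,-1.])
bot.movep(spt(0,.135,.36),tool(Y,down));s=bot.sense();print(s['time_s'],s['q'].round(2))
cv2.imwrite('pics/j_wrist.png',bot.capture('wrist')[:,:,::-1]);np.save('j.npy',np.r_[s['tool_pos'],s['orientation']])
print([(np.round(x['location'],1),x['conf']) for x in bot.place_of('wrist','tub_mouth')])
print([(np.round(x['location'],1),x['conf']) for x in bot.place_of('wrist','insulator0')])
E
```

```text
17.125 [ 0.51  0.4  -1.05  1.3   0.34  1.63 -0.27]
[(array([179.3, 254.4]), 0.55)]
[(array([152.4, 261.2]), 0.92), (array([187.2, 369.5]), 0.86), (array([242.8, 358.8]), 0.67), (array([200.8, 260.1]), 0.62), (array([137.6, 254.3]), 0.55)]
```

View pics/j_wrist.png

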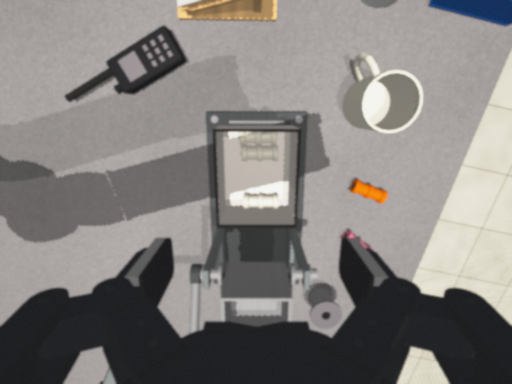

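```bash
cat >> h.py <<'E'
def wproj(e):
    T=np.eye(4);T[:3,:3]=R.from_quat(np.roll(e[3:],-1)).as_matrix();T[:3,3]=e[:3]
    k=bot.get_calibration('wrist');M=np.linalg.inv(T@np.array(k['T_tool_cam']))
    def wp(X):
        x=np.array(k['K'])@(M[:3,:3]@X+M[:3,3]);return x[:2]/x[2]
    return wp
E
python3 - <<'E'
from h import *
wp=wproj(np.load('j.npy'));x0,y0=195,100
im=cv2.resize(cv2.imread('pics/j_wrist.png')[y0:y0+145,x0:x0+125],None,fx=4,fy=4,interpolation=cv2.INTER_CUBIC)
for a,b,col in((.06,.0725,(0,0,255)),(.056,.0685,(0,255,0))):
    q=np.array([(wp(spt(i*a,.11+j*b,.108))+.5-[x0,y0])*4 for i,j in((-1,-1),(1,-1),(1,1),(-1,1))]).astype(int);cv2.polylines(im,[q],True,col,1)
cv2.imwrite('pics/k.png',im)
print([(wp(spt(0,.11,.102)+d)-wp(spt(0,.11,.102))).round(2) for d in np.eye(3)*.01])
E
```

```text
[array([6.79, 1.44]), array([ 1.49, -6.66]), array([0.01, 1.7 ])]
```

View pics/k.png

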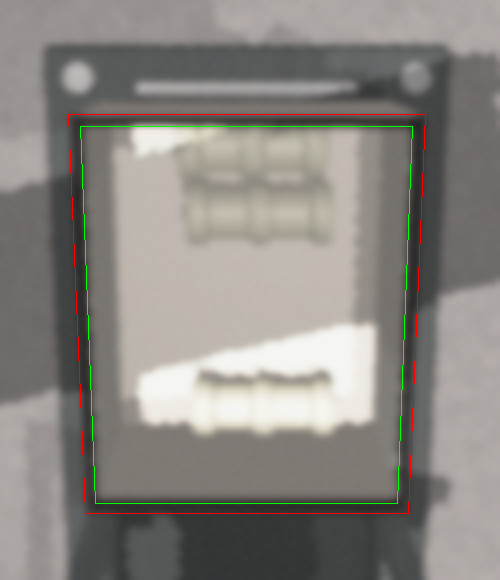

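All three insulators are in the tub, at about (254,138), (261,152) and (260,201), and the rim matches the prediction within about 1 mm. Now the lid.

```bash
python3 - <<'E'
from h import *
from lid import lidframe
LP=[.464,.3698,.0993,.216];F=lidframe(LP);g=np.array(LP[:3]);o=tool(F[:,1],-F[:,2])
print(bot.solve_ik(g+F[:,2]*.13,o).round(2))
bot.movep(g+F[:,2]*.13,o);s=bot.sense();print(s['time_s'],s['q'].round(2));e=np.r_[s['tool_pos'],s['orientation']]
im=bot.capture('wrist')[:,:,::-1].copy()
j=bot.solve_ik(g+F[:,2]*.002,o);print(None if j is None else j.round(2))
wp=wproj(e);cv2.imwrite('pics/l_raw.png',im)
u0=wp(g);x0,y0=int(u0[0]-95),int(max(0,u0[1]-95));b=cv2.resize(im[y0:y0+190,x0:x0+190],None,fx=3,fy=3,interpolation=cv2.INTER_CUBIC)
for a,c,z,col in((.064,.0765,-.014,(0,0,255)),(.008,.035,.014,(0,160,0))):
    q=np.array([(wp(g+F@[i*a,k*c,z])+.5-[x0,y0])*3 for i,k in((-1,-1),(1,-1),(1,1),(-1,1))]).astype(int);cv2.polylines(b,[q],True,col,1)
cv2.imwrite('pics/l.png',b);print(u0,[(wp(g+F[:,i]*.01)-u0).round(1) for i in range(3)])
print([(np.round(x['location'],1),x['conf']) for x in bot.place_of('wrist','lid_grip')])
E
```

```text
[-0.12 -0.16 -0.91  2.15  0.48  0.72 -1.14]
18.6083 [-0.12 -0.16 -0.9   2.15  0.48  0.72 -1.13]
[-0.04  0.28 -1.    2.12  1.13  0.71 -1.6 ]
[255.3498846 186.4199211] [array([10.2, -0. ]), array([ -0., -10.]), array([-0. ,  2.8])]
[(array([185.6, 248.8]), 0.79)]
```

View pics/l.png

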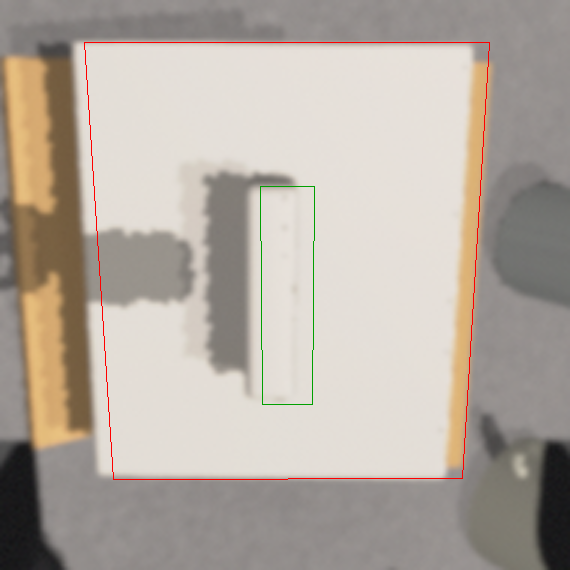

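The lid sits about 4 mm further down-slope than predicted: its grip bar is centred at crop (275,290) against a predicted 288. I'll correct for that and move in.

```bash
python3 - <<'E'
from h import *
from lid import lidframe
LP=[.464,.3698,.0993,.216];F=lidframe(LP);g=np.array(LP[:3])+F@[-.0041,.0008,-.001];o=tool(F[:,1],-F[:,2])
np.save('g.npy',g)
st=bot.move_linear(g+F[:,2]*.04,feed=.2,f_stop=20);print(st)
s=bot.sense();wp=wproj(np.r_[s['tool_pos'],s['orientation']]);im=bot.capture('wrist')[:,:,::-1].copy()
for a,c,z,col in((.064,.0765,-.014,(0,0,255)),(.008,.035,.014,(0,160,0))):
    q=np.array([(wp(g+F@[i*a,k*c,z])+.5) for i,k in((-1,-1),(1,-1),(1,1),(-1,1))]).astype(int);cv2.polylines(im,[q],True,col,1)
cv2.imwrite('pics/m.png',im);print(s['time_s'])
E
```

```text
False
19.3167
```

View pics/m.png

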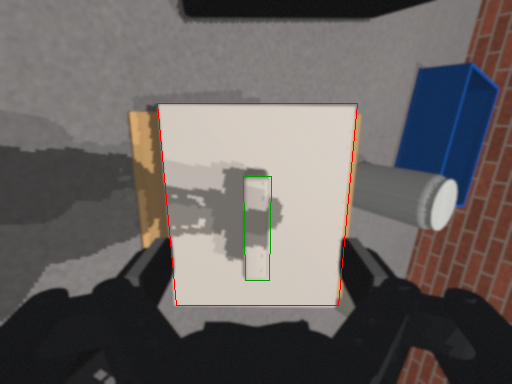

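```bash
python3 - <<'E'
from h import *
from lid import lidframe
F=lidframe([0,0,0,.216]);g=np.load('g.npy');o=tool(F[:,1],-F[:,2])
print(bot.move_linear(g,feed=.08,f_stop=12))
bot.clamp();s=bot.sense();print(s['time_s'],s['opening'],s['force'].round(1),s['tool_pos']-g)
np.save('grasp.npy',np.r_[s['tool_pos'],s['orientation']])
print(bot.move_linear(g+F[:,2]*.05+[0,0,.02],feed=.12,f_stop=25))
Y=np.array([-np.sin(ST[2]),np.cos(ST[2]),0]);od=tool(Y,np.array([0,0,-1.]))
m=np.array([.50,.28,.28])
bot.movep(m,od);s=bot.sense();print(s['time_s'],s['force'].round(1),s['opening'],s['q'].round(2))
print([None if (j:=bot.solve_ik(spt(0,.11,z),od)) is None else j.round(2) for z in(.2,.12)])
for c in('scene','side','wrist'):cv2.imwrite(f'pics/n_{c}.png',bot.capture(c)[:,:,::-1])
a=cv2.imread('pics/n_scene.png');b=cv2.imread('pics/n_wrist.png');cv2.imwrite('pics/n.png',cv2.resize(np.hstack([a,b]),(800,300)))
E
```

```text
False
20.6583 0.014559148712486607 [-5.  -2.7  5.5] [-1.13931765e-04  9.29519666e-05  2.57476987e-04]
False
22.175 [-0.1 -0.3 -1.1] 0.014565907611123252 [ 0.09  0.3  -0.84  1.51  0.22  1.43 -0.54]
[array([ 0.36,  0.38, -0.73,  1.56,  0.26,  1.29, -0.18]), array([ 0.34,  0.45, -0.7 ,  1.65,  0.31,  1.15, -0.22])]
```

View pics/n.png

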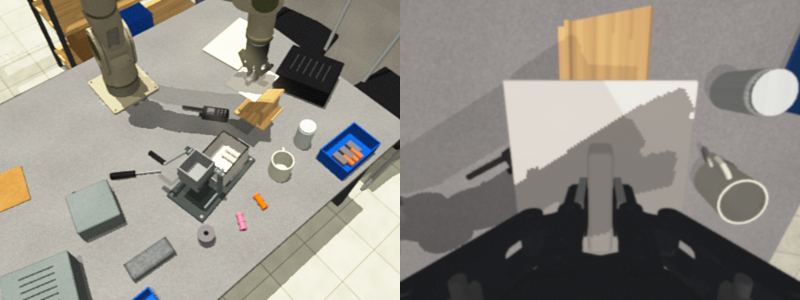

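View pics/n_side.png

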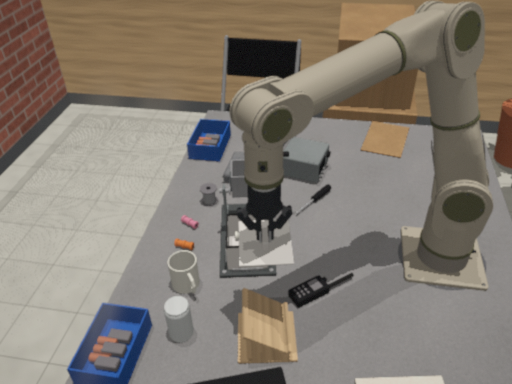

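```bash
python3 - <<'E'
from h import *
s=bot.sense();M=R.from_quat(np.roll(s['orientation'],-1)).as_matrix();wp=wproj(np.r_[s['tool_pos'],s['orientation']])
im=cv2.imread('pics/n_wrist.png')
# tool axes: x=lid y, z=-normal ; lid x = tool y (sign irrelevant)
for a,c,z,col in((.064,.0765,.014,(0,0,255)),(.008,.035,-.014,(0,160,0))):
    q=np.array([(wp(s['tool_pos']+M@[k*c,i*a,z])+.5) for i,k in((-1,-1),(1,-1),(1,1),(-1,1))]).astype(int);cv2.polylines(im,[q],True,col,1)
cv2.imwrite('pics/o.png',cv2.resize(im[80:300,110:410],None,fx=2.6,fy=2.6,interpolation=cv2.INTER_CUBIC))
E
```

```text
(no output)
```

View pics/o.png

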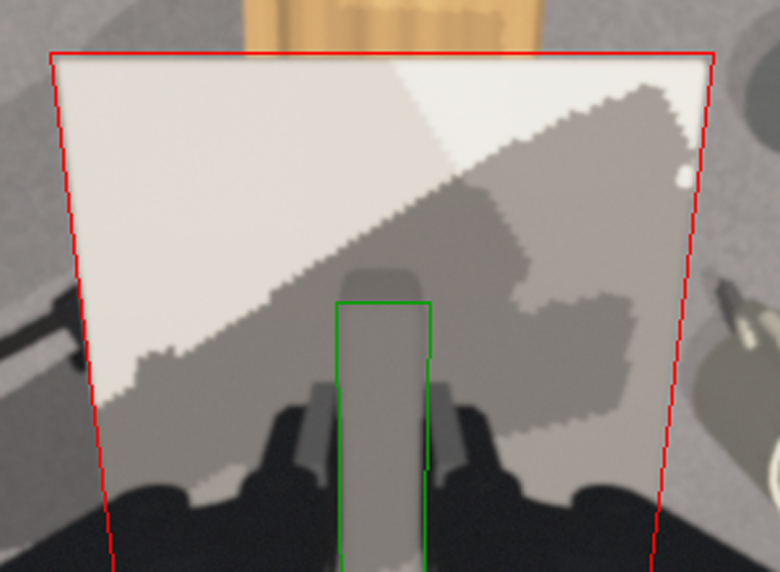

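```bash
python3 - <<'E'
from h import *
Y=np.array([-np.sin(ST[2]),np.cos(ST[2]),0]);od=tool(Y,np.array([0,0,-1.]))
print(bot.move_linear(spt(0,.11,.20),rot=od,feed=.15,f_stop=25))
print(bot.move_linear(spt(0,.11,.145),feed=.08,f_stop=8));s=bot.sense();print(s['time_s'],s['tool_pos'],s['force'].round(1))
cv2.imwrite('pics/p_side.png',bot.capture('side')[:,:,::-1]);cv2.imwrite('pics/p_scene.png',bot.capture('scene')[:,:,::-1])
a=cv2.imread('pics/p_scene.png')[130:270,210:350];b=cv2.imread('pics/p_side.png')[150:290,180:320]
cv2.imwrite('pics/p.png',cv2.resize(np.hstack([a,b]),(800,400),interpolation=cv2.INTER_CUBIC))
E
```

```text
False
False
24.8667 [0.59060407 0.08050728 0.14540579] [ 0.7  0.9 -1.1]
```

View pics/p.png

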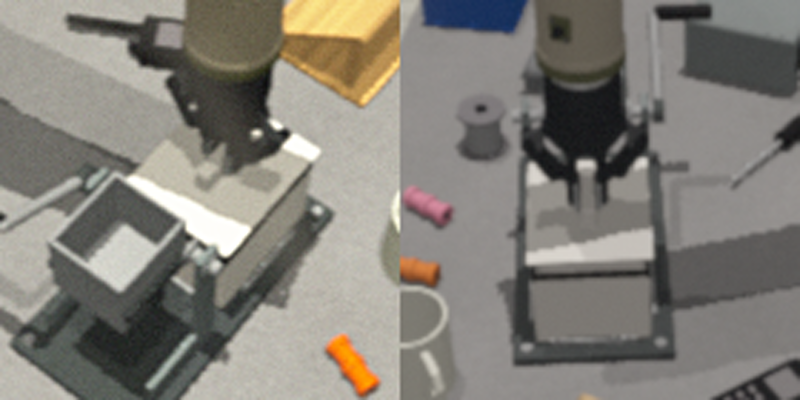

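The lid is centred over the tub. I'll lower it and press.

```bash
python3 - <<'E'
from h import *
for z,f in((.128,8),(.116,25)):
    st=bot.move_linear(spt(0,.11,z),feed=.03,f_stop=f);s=bot.sense();print(z,st,s['time_s'],s['tool_pos'].round(4),s['force'].round(1),s['ft_torque'].round(2))
E
```

```text
0.128 False 25.6833 [0.5904 0.0804 0.1281] [ 0.2  0.5 -0.9] [ 0.01  0.   -0.02]
0.116 True 26.0583 [0.5909 0.0804 0.1193] [-2.2 -0.8  7.5] [ 0.08  0.43 -0.08]
```

```bash
python3 - <<'E'
from h import *
bot.let_go();print(bot.move_linear(spt(0,.11,.19),feed=.12,f_stop=15))
bot.clamp()
st=bot.move_linear(spt(0,.11,.150),feed=.08,f_stop=10);print(st)
st=bot.move_linear(spt(0,.11,.130),feed=.03,f_stop=25);s=bot.sense();print(st,s['time_s'],s['tool_pos'].round(4),s['force'].round(1))
print(bot.move_linear(spt(0,.11,.30),feed=.2))
bot.movep(spt(0,.175,.34),tool(np.array([-np.sin(ST[2]),np.cos(ST[2]),0]),np.array([0,0,-1.])))
s=bot.sense();e=np.r_[s['tool_pos'],s['orientation']];wp=wproj(e)
im=bot.capture('wrist')[:,:,::-1].copy();cv2.imwrite('pics/q_wrist.png',im)
for c in('scene','side'):
    ii=bot.capture(c)[:,:,::-1].copy();cv2.imwrite(f'pics/q_{c}.png',ii)
P={'scene':proj,'side':proj}
out=[]
for c,(x0,y0,w,h) in{'scene':(230,140,110,110),'side':(190,195,110,110),'wrist':(190,90,140,140)}.items():
    ii=cv2.imread(f'pics/q_{c}.png')
    fx=400/w;b=cv2.resize(ii[y0:y0+h,x0:x0+w],(400,400),interpolation=cv2.INTER_CUBIC)
    pr=(lambda X:proj(c,X)) if c!='wrist' else wp
    q=np.array([(pr(spt(i*.064,.11+k*.0765,.106))+.5-[x0,y0])*fx for i,k in((-1,-1),(1,-1),(1,1),(-1,1))]).astype(int);cv2.polylines(b,[q],True,(0,0,255),1);out.append(b)
cv2.imwrite('pics/q.png',cv2.resize(np.vstack([np.hstack(out[:2]),np.hstack([out[2],out[2]*0])]),(600,600)))
cv2.imwrite('pics/q2.png',np.hstack(out[:2]));cv2.imwrite('pics/q3.png',out[2])
print({t:[(np.round(x['location'],1),x['conf']) for x in bot.place_of(c,t)[:1]] for c in['side'] for t in('lid_grip','handle','pan')},bot.sense()['time_s'])
E
```

```text
False
False
True 29.3167 [0.5909 0.0805 0.1422] [-3.  -0.9  8. ]
False
{'lid_grip': [(array([222.3, 245.7]), 0.62)], 'handle': [(array([155.7, 279.2]), 0.89)], 'pan': [(array([179.9, 243.6]), 0.7)]} 30.9667
```

View pics/q2.png

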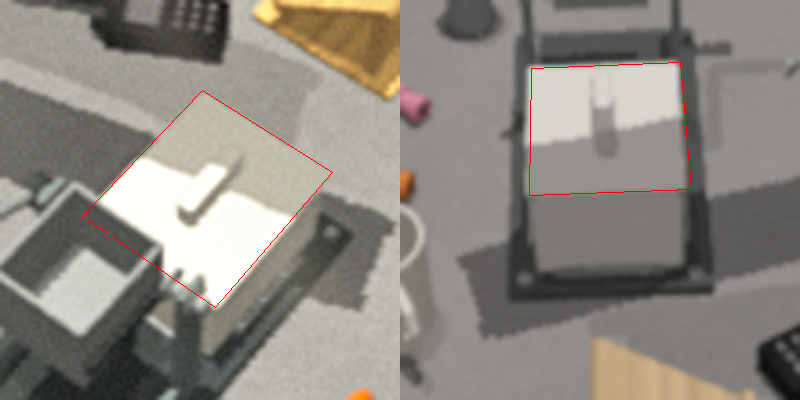

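View pics/q3.png

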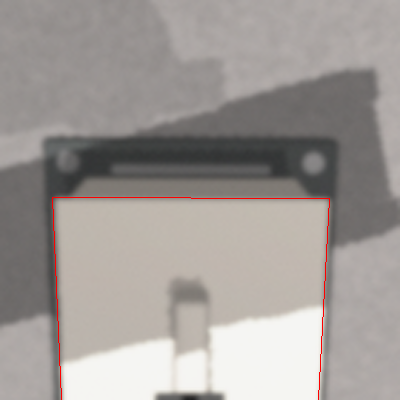

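View pics/q_side.png

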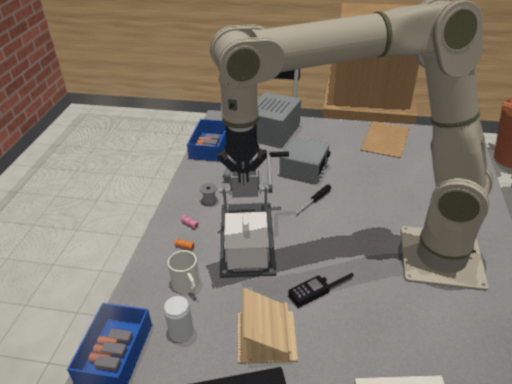

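```bash
python3 - <<'E'
from h import *
Y=np.array([-np.sin(ST[2]),np.cos(ST[2]),0])
bot.movep([.45,.25,.38],tool(Y,np.array([0,0,-1.])));bot.let_go();print(bot.sense()['time_s'])
for c in('scene','side'):cv2.imwrite(f'pics/r_{c}.png',bot.capture(c)[:,:,::-1])
f=lambda i:cv2.resize(i,(390,290),interpolation=cv2.INTER_CUBIC)
cv2.imwrite('pics/r.png',np.vstack([np.hstack([f(cv2.imread(f'pics/{t}_scene.png')[180:255,185:285]),f(cv2.imread(f'pics/{t}_side.png')[145:220,210:310])]) for t in'ar']))
for c,(x0,y0,w,h) in{'scene':(190,185,50,35),'side':(262,145,35,55)}.items():
    g=[cv2.cvtColor(cv2.imread(f'pics/{t}_{c}.png')[y0:y0+h,x0:x0+w],cv2.COLOR_BGR2GRAY).astype(np.float32) for t in'ar'];print(c,cv2.phaseCorrelate(*g))
E
```

```text
32.4667
scene ((0.02797424906219348, 0.00024748899439686056), 0.9961084169811673)
side ((-1.1821469207859643, -0.3632386370472318), 0.19027571104190968)
```

View pics/r.png

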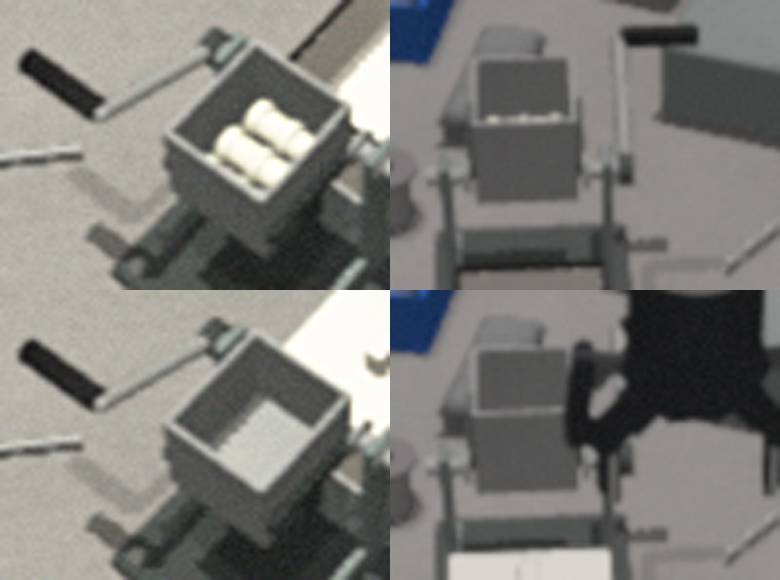

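View pics/r_scene.png

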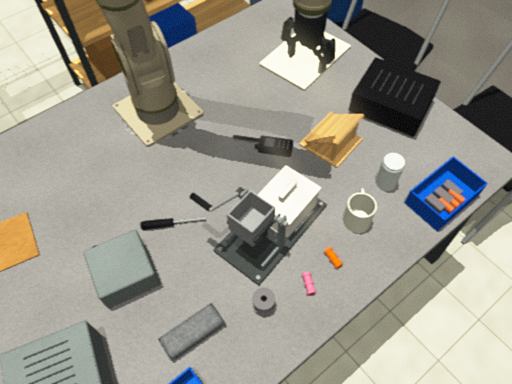

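The lever is back at its starting image position (0.03 px shift in the scene view). The pan is empty and upright, the lid is home, and the bystanders haven't moved. Handing in.

```bash
python3 -c "
from bench import bot
print(bot.hand_in(), bot.sense()['time_s'])"
```

```text
the job is handed in; nothing more can be done
the job is handed in; nothing more can be done
```

I tipped the pan with the lever, swung it back upright, then set the lid on the tub, pressed it home and let go. The robot clock read about 32.5 s just before hand-in, against the 72 s limit.

- **Insulators:** the wrist view from above showed all three in the tub, and the pan is empty.
- **Pan upright:** I pushed it onto its stop, at a lever angle of about −0.007 rad. The scene camera showed the lever back at its starting image position, within 0.03 px.
- **Lid:** I pressed it once while gripping it and again with closed fingers, each time until a 25 N force change. The top of its grip came to 134.2 mm above the table; fully home should be 134 mm, and unpressed 140 mm. The plate outline matched the fully-home, level position in all three camera views.
- **Bystanders:** the last scene picture shows the tub in its dock, the other things on the table where they started, and the gripper well clear of everything.

**Checks that disagreed:**
- The side camera's before-and-after comparison of the lever was useless, because the gripper blocked the view.
- The wrist camera put the lid about 4 mm further down-slope than the fixed cameras did. I corrected for this before gripping the lid.

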